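# Set the end gap of a battery module with a blade gauge

### The arm

A 6-joint arm with a two-finger parallel gripper is mounted at the origin on the work surface. World frame = base frame: x ahead of the robot, y to its left, z up, the work surface at z = 0. Lengths are in m, angles in rad, forces in N, time in s.
With the tool pointing down it reaches from about 0.4 to 0.825 m from the base axis. Payload 7 kg.
Tool frame: the origin (TCP) lies on the mounting face of the last link; the fingertips stand 173 mm ahead of it and the grasp point (between the pads) lies 155 mm ahead of it (r.grasp_offset is the distance from the TCP to the grasp point, in m); y points along the fingers, z is the direction in which the jaws open and shut, and the axes are right-handed (so a half turn about y gives the same grasp; the last joint's range is limited). The gripper opens to 85 mm and grips with 20 to 120 N. Pads are 22 mm wide; open, the fingers measure 114 mm over their backs; the gripper's body (76 mm by 85 mm) begins 54 mm behind the grasp point. The pads swing forward as they close: fully open they stand 13 mm farther back than shut.
Start: joints at [0.288, 0.359, 0.012, 0, -1.224, -0.288], TCP at [0.675, -0, 0.405] pointing down, gripper open.
Joint ranges: [-3.07, 3.07], [-1.43, 2.12], [-1.02, 1.25], [-3.03, 1.67], [-3.05, -0], [-3.03, 3.03]. Speed limits (rad/s): [2.39, 2.39, 3.01, 3.14, 3.14, 3.14].

### API

Orientations are given as a 3x3 rotation matrix whose columns are the frame's x, y, z axes.
In Python, from rig import r gives the robot as it stands.
- The arm moves only by the tool play_rows, never from a script. Its arguments are lists of equal length, an entry for each row: "translation": the shift along the world's x, y, z in mm, a list of three; "delta_rot": the turn, a rotation vector about the world's x, y, z in rad, a list of three. In form: {"translation": [[tx, ty, tz], ...], "delta_rot": [[ax, ay, az], ...]}. A call has 1 to 20 rows; each row shifts and turns the commanded pose from where the row before left it; what a row does not reach is not made up. A row lasts 1/10 s, in which the tool goes at most 50 mm and 8.59 degrees, less where a joint would pass 70% of its speed; a pose out of reach is approached as far as the arm can. A call with a gripper value outside its range is refused whole. "gripper" is the opening, from 0 (shut) to 1 (fully open), set as the call begins (left out, the last holds). The fingers move at their own pace and stop on an object; "squeeze" is the grip in N (left out, the last holds). Time passes only in rows, so rows that do not move let the fingers close. It gives the time, the measured TCP pose, the force and the opening at its end, in the units of the state.
- r.read_state(): the state, without advancing time (a new reading comes with each control period).
- r.grab_frame(name): name is "scene" or "side" or "wrist"; returns the picture (480x640x3 uint8, red, green, blue); there is no depth.
- r.camera_model(name): a dict with "fx", "fy", "cx", "cy" (pixels), "T" (4x4, takes a point from camera to world coordinates). Camera axes: x right, y down, z forward; pixel columns grow to the right and rows downward; lengths in m; the calibration is good to about 2 mm. A picture is of the moment at which its call begins: read the wrist's pose just before it. camera_model takes no time and is no camera call; for the wrist camera it gives the pose at the moment of the call.
- r.job_done(): hands the job in, once; it reports no verdict.
The state is a dict: "time_s": time; "q": joint angles; "qvel": joint speeds; "tau": joint torques, N m; "eef_pos": TCP position; "orientation": TCP orientation; "ft_force": force on the tool from outside, world axes, zero at the start; "ft_torque": the same for the moment, N m; "opening": finger opening in m.
Only numpy, scipy, OpenCV 4.12 (cv2) and the standard library are available. Lean on these libraries where they do the work, as an engineer would, in place of code of your own. Each camera call takes 0.05 s, during which the arm holds its last target. There are 200 camera calls.

### The job

Take the yellow-handled gauge from its rest and lower its blade, square and centred, into the gap between the blue end plate of the tray and the first green cell, right down until it stands on the tray floor. Then, leaving the gauge there, push the row of four cells together as one block up against the blade, so that no gaps are left, the row stays straight, upright and central on the tray, and the blade is trapped upright between end plate and first cell. Let go of everything, and do not topple a cell or disturb the other things on the bench.

Things in the scene. Friction and masses are not known exactly. Their poses are not given: they have to be found in the camera images.
- tray: fixed aluminium tray: floor plate 150 mm (x) by 230 mm (y: -100 to +130 mm), 6 mm thick, no side walls. Origin on the bench. The row of cells runs along y on the centre line x = 0; a blue end plate (120 mm along x, 12 mm thick) stands at the +y end. x across the row, z up. With gauge in and row tight, the first cell's centre is at y = +87 mm, the last cell's outer face at y = -32 mm
- tray_gap (a point): upper edge of the end plate's inner face (the face towards the cells), in its middle: y = +110 mm in the tray's frame, 58 mm above the bench; axes as the tray's. The gap for the blade lies on its -y side
- gauge_grip (a point): centre of the gauge's yellow handle, 60 (x) by 20 (y) by 50 mm (z). Below it the steel blade: 80 mm wide (x), 6 mm thick (y), 58.5 mm long. 0.22 kg. z up, away from the blade. Standing on the tray floor, this point is 89.5 mm above the bench and the handle's underside 6.5 mm above the end plate's top
- gauge_foot (a point): middle of the lower edge of the gauge's blade, 83.5 mm below the handle's centre; axes as the handle's
- rest: fixed black rest, 106 (x) by 45 (y) by 40 mm high, in which the gauge stands at the start; its pocket, 86 by 9 mm, is open at the top, its floor 4 mm above the bench. Origin on the bench under its centre, z up. The gauge comes out straight up, 36 mm
- cell1_mid (a point): first battery cell, a green 100 x 34 x 50 mm block (0.2 to 0.4 kg) standing on the tray floor, with a flat red and a black terminal 3 mm high on top; this point is its centre (25 mm above its foot), axes as the tray's: x along its 100 mm width, y along its 34 mm thickness, z up. It stands beside the end plate, 10.5 to 13.5 mm off it at the start
- cell2_mid (a point): second battery cell, a green 100 x 34 x 50 mm block (0.2 to 0.4 kg) standing on the tray floor, with a flat red and a black terminal 3 mm high on top; this point is its centre (25 mm above its foot), axes as the tray's: x along its 100 mm width, y along its 34 mm thickness, z up. 5 to 11 mm of air between neighbouring cells at the start
- cell3_mid (a point): third battery cell, a green 100 x 34 x 50 mm block (0.2 to 0.4 kg) standing on the tray floor, with a flat red and a black terminal 3 mm high on top; this point is its centre (25 mm above its foot), axes as the tray's: x along its 100 mm width, y along its 34 mm thickness, z up
- cell4_mid (a point): fourth battery cell, a green 100 x 34 x 50 mm block (0.2 to 0.4 kg) standing on the tray floor, with a flat red and a black terminal 3 mm high on top; this point is its centre (25 mm above its foot), axes as the tray's: x along its 100 mm width, y along its 34 mm thickness, z up. Last of the row, at the open end of the tray, where the row is pushed; push low, near its foot: pushed near the top, the cells tip
- spare_mid (a point): bystander: centre of a white spare cell, 100 x 34 x 50 mm
- spray_mid (a point): bystander: middle of an upright red spray can, 58 mm across, 150 mm high
- jar_mid (a point): bystander: middle of a jar with a steel lid, 64 mm across, 80 mm high
- mug_mid (a point): bystander: middle of a blue mug, 80 mm across, 90 mm high
- wrench_grip (a point): bystander: handle of a wrench lying on the bench, 190 mm long
- driver_grip (a point): bystander: handle of a red screwdriver lying on the bench, 200 mm long
- busbars_in (a point): bystander: inner floor of an orange parts tray, 120 x 90 x 45 mm

How it is judged:
By the outcome, as a careful person would: the job done as asked, in the order asked, and still so for the second after the job is handed in, with the robot touching nothing.
It also fails if it takes over 58 s, if anything falls off the work surface, if the arm or the gripper's body presses on something with over 40 N, if the wrist force passes 120 N, or if a joint passes its speed limit or range.

## Working session

There is one attempt and no reset: what is moved stays moved. The work goes in short steps, Python scripts to look and compute and a tool call to move; the robot and the scene stay as the last step left them, time stands still between calls to the robot, and variables do not carry over. Pictures are saved under pics/ and viewed, on a budget of 10 in all, crops included, one or two more only if the job needs it, and the job is handed in when it is done.

Besides the shell and the picture viewer there is one more tool, called after "Call:" by a JSON object that holds its "method" and its "body", one argument or row to a line. play_rows: Moves the arm, as the interface text tells. Its arguments: {"type":"object","properties":{"translation":{"type":"array"},"delta_rot":{"type":"array"},"gripper":{"type":"number"},"squeeze":{"type":"number"}},"required":["translation","delta_rot"]}

```bash
mkdir -p pics; ls
python3 - <<'E'
from rig import r
import cv2,numpy as np
s=r.read_state();print(s['time_s'],s['eef_pos'],s['orientation'],s['opening'],r.grasp_offset)
for n in("scene","side","wrist"):
    m=r.camera_model(n);print(n,m['fx'],m['fy'],m['cx'],m['cy'],np.round(m['T'],4).tolist())
    cv2.imwrite(f'pics/{n}0.png',r.grab_frame(n)[:,:,::-1])
E
```

```text
pics
0.0 [ 6.74794831e-01 -2.20663138e-05  4.03780168e-01] [[ 1.37624536e-04 -1.65219089e-03 -9.99998626e-01]
 [ 9.99999979e-01 -1.52959285e-04  1.37877440e-04]
 [-1.53186875e-04 -9.99998623e-01  1.65216981e-03]] 0.08525051075908179 0.1547
scene 551.4683026068868 551.4683026068868 309.97423605134895 239.2250291794038 [[0.7093, 0.5953, -0.3775, 1.081], [0.7048, -0.5934, 0.3888, -0.5347], [0.0075, -0.5418, -0.8405, 1.2362], [0.0, 0.0, 0.0, 1.0]]
side 612.6937107513515 612.6937107513515 320.58415866541065 229.16196064961989 [[-0.9193, -0.2952, 0.2601, 0.1681], [-0.3932, 0.7145, -0.5787, 0.9249], [-0.015, -0.6343, -0.7729, 1.3287], [0.0, 0.0, 0.0, 1.0]]
wrist 371.20865026898053 371.20865026898053 316.08688906921697 238.95853171116508 [[-1.0, 0.0005, -0.0009, 0.6743], [0.0003, 0.9605, 0.2782, -0.0708], [0.001, 0.2782, -0.9605, 0.3739], [0.0, 0.0, 0.0, 1.0]]
```

View pics/scene0.png

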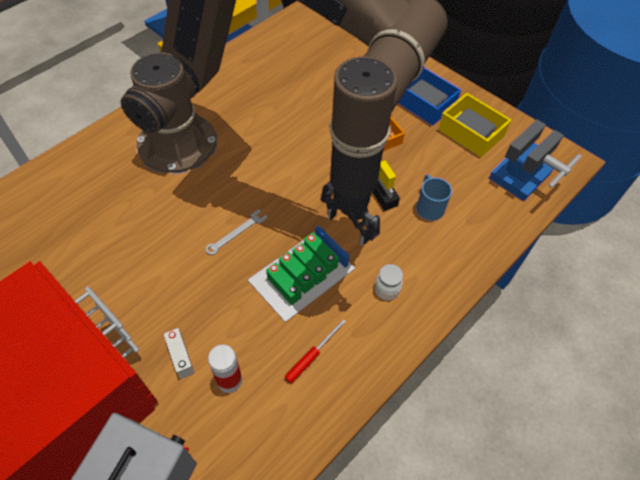

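View pics/side0.png

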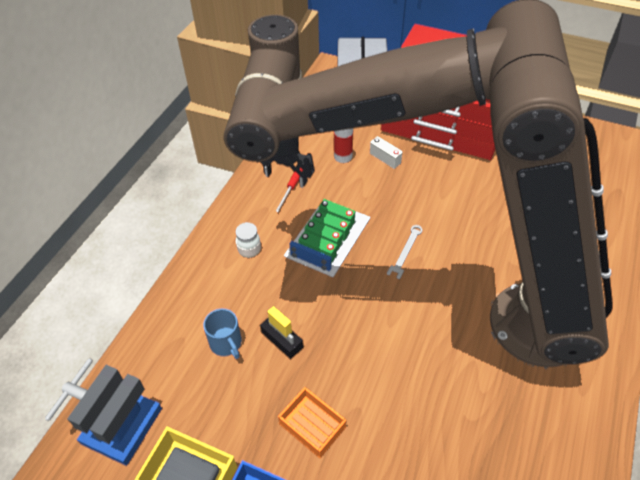

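View pics/wrist0.png

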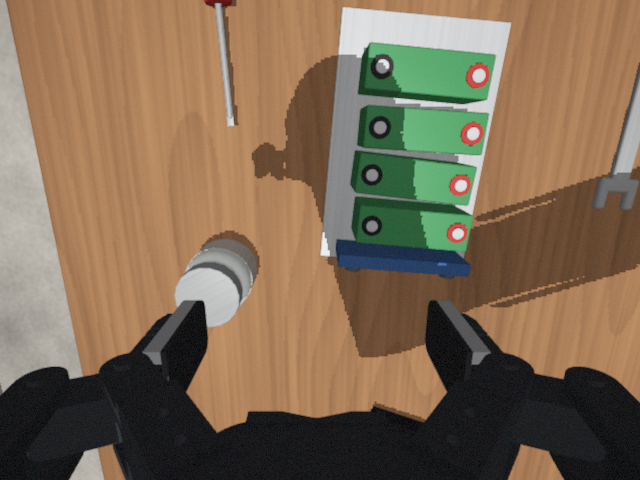

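```bash
cat > h.py <<'E'
from rig import r
import numpy as np,cv2
def hit(m,u,v,z):
    T=m['T'];d=T[:3,:3]@[(u-m['cx'])/m['fx'],(v-m['cy'])/m['fy'],1.]
    return T[:3,3]+d*(z-T[2,3])/d[2]
def proj(m,P):
    P=np.atleast_2d(P);T=m['T'];c=(P-T[:3,3])@T[:3,:3]
    return np.c_[m['fx']*c[:,0]/c[:,2]+m['cx'],m['fy']*c[:,1]/c[:,2]+m['cy']]
E
python3 - <<'E'
from h import *
m=r.camera_model('side');s=r.camera_model('scene')
print('tray floor corner',[hit(m,*p,.006) for p in((287,258),(335,272),(369,210))])
print('sc',[hit(s,*p,.006) for p in((250,281),(287,317),(353,270))])
print('gauge top',hit(m,280,315,.105),hit(s,387,170,.105))
E
```

```text
tray floor corner [array([0.65733593, 0.06145345, 0.006     ]), array([0.5205336 , 0.05458468, 0.006     ]), array([ 0.51305535, -0.18356348,  0.006     ])]
sc [array([ 0.51007674, -0.16217101,  0.006     ]), array([ 0.64773489, -0.16485981,  0.006     ]), array([0.67259206, 0.04589714, 0.006     ])]
gauge top [0.56567224 0.28156347 0.105     ] [0.56325123 0.28897877 0.105     ]
```

Call:
{"method": "play_rows", "body": {
  "translation": [
    [-17,20,-21],
    [-17,20,-21],
    [-17,20,-21],
    [-17,20,-21],
    [-17,20,-20],
    [0,0,0],
    [0,0,0],
    [0,0,0]
  ],
  "delta_rot": [
    [0,0,0],
    [0,0,0],
    [0,0,0],
    [0,0,0],
    [0,0,0],
    [0,0,0],
    [0,0,0],
    [0,0,0]
  ]
}}

```text
time_s: 0.95
eef_pos: [0.5907, 0.0999, 0.3014]
orientation: [[-0.0, 0.001, -1.0], [1.0, 0.0, -0.0], [0.0, -1.0, -0.001]]
ft_force: [-0.1, -0.7, -0.2]
opening: 0.0854
```

Run:
```python
from h import *
import pickle
s=r.read_state();m=r.camera_model('wrist');im=r.grab_frame('wrist')[:,:,::-1]
cv2.imwrite('pics/w1.png',im);pickle.dump(m,open('w1.pkl','wb'))
print(s['time_s'],s['eef_pos'],s['ft_force'])
cv2.imwrite('pics/w1c.png',cv2.resize(im[0:300,170:570],(800,600),interpolation=cv2.INTER_CUBIC))
```

```text
0.95 [0.59065786 0.09985748 0.30137798] [-0.14731879 -0.65008942 -0.22000341]
```

View pics/w1c.png

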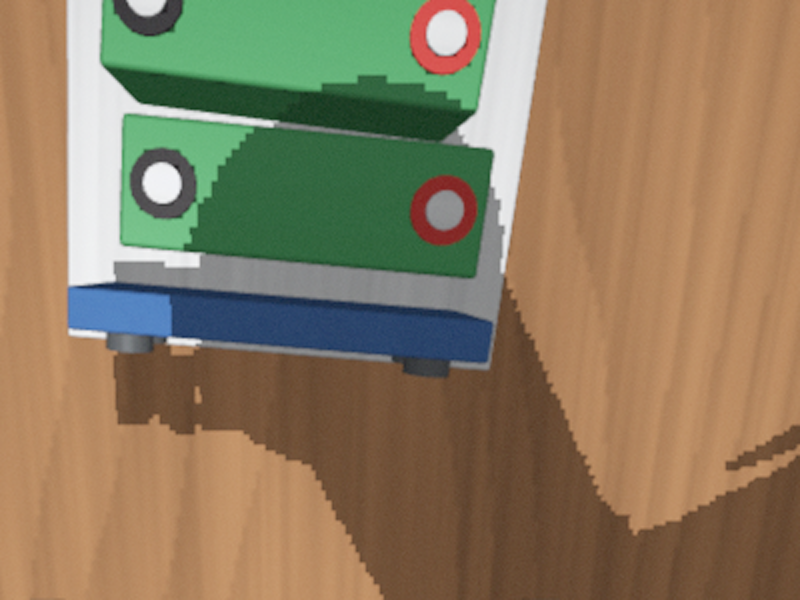

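Run:
```python
from h import *
import pickle
m=pickle.load(open('w1.pkl','rb'))
def H(x,y,z): return hit(m,170+x/2,y/2,z)
f=lambda a:np.round(1000*np.array(a),1).tolist()
def seg(n,a,b,z):
    A=H(*a,z);B=H(*b,z);d=A-B;print(n,f(A),f(B),'mid',f((A+B)/2),'len',f(np.linalg.norm(d)),'yaw',np.round(np.arctan2(d[1],d[0]),4))
seg('plate in top',(70,288),(491,321),.058)
seg('plate out top',(70,332),(489,361),.058)
seg('plate in foot',(118,283),(448,312),.006)
seg('c1 near',(121,243),(474,276),.056)
seg('c1 far',(123,115),(493,150),.056)
seg('term',(163,183),(445,210),.059)
seg('term2',(148,2),(446,33),.059)
print('tray left edge',f(H(67,0,.006)),f(H(70,330,.006)),'right',f(H(547,0,.006)),f(H(489,368,.006)), f(m['T'][:3,3]))
```

```text
plate in top [652.5, 35.9, 58.0] [534.5, 44.9, 58.0] mid [593.5, 40.4, 58.0] len 118.3 yaw -0.0763
plate out top [653.5, 48.0, 58.0] [534.2, 56.1, 58.0] mid [593.8, 52.1, 58.0] len 119.5 yaw -0.0684
plate in foot [650.9, 35.9, 6.0] [536.1, 45.7, 6.0] mid [593.5, 40.8, 6.0] len 115.1 yaw -0.0853
c1 near [637.9, 23.9, 56.0] [539.6, 32.7, 56.0] mid [588.8, 28.3, 56.0] len 98.7 yaw -0.0895
c1 far [635.3, -8.4, 56.0] [536.8, 0.1, 56.0] mid [586.0, -4.1, 56.0] len 98.9 yaw -0.0868
term [625.0, 8.7, 59.0] [549.3, 15.5, 59.0] mid [587.2, 12.1, 59.0] len 76.0 yaw -0.0898
term2 [626.7, -33.8, 59.0] [551.5, -26.9, 59.0] mid [589.1, -30.3, 59.0] len 75.6 yaw -0.0921
tray left edge [661.3, -50.1, 6.0] [668.8, 51.9, 6.0] right [510.7, -50.0, 6.0] [520.4, 65.2, 6.0] [590.2, 29.1, 271.4]
```

Run:
```python
from h import *
m=dict(fx=371.20865,fy=371.20865,cx=316.0869,cy=238.9585,T=np.array([[-1.0, 0.0005, -0.0009, 0.6743], [0.0003, 0.9605, 0.2782, -0.0708], [0.001, 0.2782, -0.9605, 0.3739], [0.0, 0.0, 0.0, 1.0]]))
im=cv2.imread('pics/wrist0.png')
cv2.imwrite('pics/w0c.png',cv2.resize(im[0:285,310:520],None,fx=2.1,fy=2.1,interpolation=cv2.INTER_CUBIC)) 
g=np.array([593.5,40.4]);t=.079;ex=np.array([np.cos(t),-np.sin(t)]);ey=np.array([np.sin(t),np.cos(t)])
for a,b in(((371.5,226.5),(457.5,233.5)),((371.5,175),(460.5,185)),((380.5,127.5),(473,133.5)),((382,66),(479,76))):
    A=1000*hit(m,*a,.059)[:2];B=1000*hit(m,*b,.059)[:2];c=(A+B)/2
    print(c,'tray xy',(c-g)@ex,(c-g)@ey+110,'len',np.linalg.norm(A-B),'yaw',np.arctan2(*(A-B)[::-1]))
for p in((343,8),(509,22),(322,257)):
    c=1000*hit(m,*p,.006)[:2];print('corner',c,(c-g)@ex,(c-g)@ey+110)
```

```text
[587.55702336  12.28566022] tray xy -3.705717907243621 81.50433844176001 len 76.20518683443754 yaw -0.08397593632863998
[589.46242913 -31.36673823] tray xy 1.6386986742234562 38.13845700395757 len 76.28477016896827 yaw -0.11084367491399671
[583.76018033 -71.50403101] tray xy -0.8782165543241008 -2.3236617035782388 len 75.89966115152299 yaw -0.062141309895173996
[ 584.47078712 -116.10531292] tray xy 3.3500113260362236 -46.72975812241799 len 76.74139265381794 yaw -0.09397958393675009
corner [ 650.37556212 -174.460115  ] 73.6544730667893 -99.701495418328
corner [ 503.592782  -163.5544001] -73.53116515267516 -100.41357589300875
corner [667.77116493  55.42029154] 72.85415312083342 130.8347659301684
```

Call:
{"method": "play_rows", "body": {
  "translation": [
    [-6,17,6],
    [-6,17,6],
    [-6,17,6],
    [-6,17,6],
    [-6,17,6],
    [-6,17,6],
    [-7,17,6],
    [-7,17,6],
    [-7,17,6],
    [-7,17,5],
    [-7,15,0],
    [0,0,0],
    [0,0,0],
    [0,0,0]
  ],
  "delta_rot": [
    [0,0,-0.14],
    [0,0,-0.14],
    [0,0,-0.14],
    [0,0,-0.14],
    [0,0,-0.14],
    [0,0,-0.14],
    [0,0,-0.14],
    [0,0,-0.14],
    [0,0,-0.14],
    [0,0,-0.14],
    [0,0,-0.14],
    [0,0,0],
    [0,0,0],
    [0,0,0]
  ]
}}

```text
time_s: 2.4
eef_pos: [0.5194, 0.2843, 0.3598]
orientation: [[0.999, 0.0, -0.032], [0.032, 0.0, 0.999], [0.0, -1.0, 0.0]]
ft_force: [0.3, -0.3, 0.4]
opening: 0.0853
```

Run:
```python
from h import *
import pickle
s=r.read_state();m=r.camera_model('wrist');im=r.grab_frame('wrist')[:,:,::-1]
cv2.imwrite('pics/w2.png',im);pickle.dump(m,open('w2.pkl','wb'))
print(s['time_s'],s['eef_pos'],s['q'],np.round(s['orientation'],3).tolist(),m['T'][:3,3])
cv2.imwrite('pics/w2c.png',cv2.resize(im[150:450,120:520],(800,600),interpolation=cv2.INTER_CUBIC))
```

```text
2.4 [0.51940888 0.28426875 0.35981878] [ 8.30647521e-01  2.56509228e-01 -2.40398061e-01  2.72277221e-05
 -1.07379526e+00 -2.36904349e+00] [[0.999, 0.0, -0.032], [0.032, 0.0, 0.999], [0.0, -1.0, 0.0]] [0.44797182 0.2821637  0.32986218]
```

View pics/w2c.png

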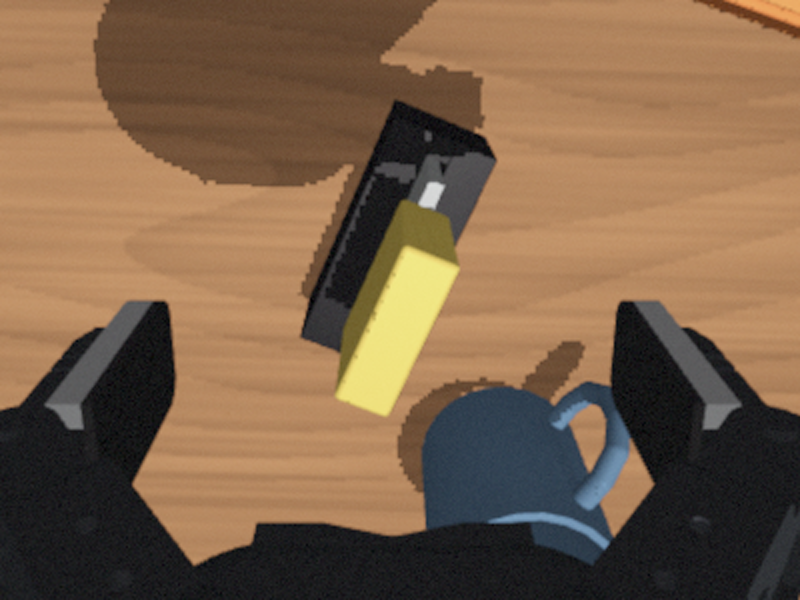

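Run:
```python
from h import *
import pickle
m=pickle.load(open('w2.pkl','rb'))
H=lambda x,y,z:1000*hit(m,120+x/2,150+y/2,z)[:2]
P=np.array([H(*p,.1125) for p in((405,246),(459,266),(387,416),(336,398))])
print(P.round(1),'ctr',P.mean(0))
d1=P[3]-P[0];d2=P[2]-P[1];w=P[1]-P[0];w2=P[2]-P[3]
for d in(d1,d2,w,w2):print(np.linalg.norm(d),np.arctan2(d[1],d[0]))
R=np.array([H(*p,.04) for p in((397,101),(494,158),(302,336))]);print('rest',R.round(1),np.arctan2(*(R[2]-R[0])[::-1]),np.linalg.norm(R[2]-R[0]),np.linalg.norm(R[1]-R[0]))
s=r.camera_model('side');print('mug rim',1000*hit(s,222,320,.09)[:2],'rim edges',[1000*hit(s,u,320,.09)[:2] for u in(205,240)],'handle end',1000*hit(s,238,354,.05)[:2])
print('mug left edge',H(423,440,.09),H(530,395,.05))
```

```text
[[533.4 288.7]
 [539.6 306. ]
 [594.8 284.9]
 [588.4 267.7]] ctr [564.04123306 286.84441548]
58.8985547904801 -0.3646988821335829
59.056179986309516 -0.36497592259631284
18.37504093642296 1.2266931224865698
18.356110919039327 1.2181262488478561
rest [[500.8 285.5]
 [522.7 325.4]
 [605.1 247.8]] -0.346473001846758 110.9092607756578 45.5555125209592
mug rim [690.03741239 338.1856472 ] rim edges [array([726.85417806, 353.54025608]), array([651.0936294 , 321.94395554])] handle end [628.21307058 384.92616496]
mug left edge [619.84853315 299.03400069] [624.59158338 346.75503633]
```

Call:
{"method": "play_rows", "body": {
  "translation": [
    [11,1,-15],
    [11,1,-15],
    [11,0.5,-15],
    [11.5,0,-15],
    [0,0,0],
    [0,0,0],
    [0,0,0]
  ],
  "delta_rot": [
    [0,0,-0.1],
    [0,0,-0.1],
    [0,0,-0.1],
    [0,0,-0.094],
    [0,0,0],
    [0,0,0],
    [0,0,0]
  ]
}}

```text
time_s: 3.15
eef_pos: [0.5635, 0.2873, 0.3005]
orientation: [[0.935, 0.001, 0.353], [-0.353, 0.001, 0.935], [0.001, -1.0, 0.001]]
ft_force: [0.5, 0.4, 0.6]
opening: 0.0851
```

Run:
```python
from h import *
import pickle
s=r.read_state();m=r.camera_model('wrist');im=r.grab_frame('wrist')[:,:,::-1]
cv2.imwrite('pics/w3.png',im);pickle.dump(m,open('w3.pkl','wb'))
print(s['time_s'],s['eef_pos'],s['q'],np.round(s['orientation'],4).tolist(),m['T'][:3,3])
cv2.imwrite('pics/w3c.png',cv2.resize(im[150:450,120:520],(800,600),interpolation=cv2.INTER_CUBIC))
hsv=cv2.cvtColor(im,cv2.COLOR_BGR2HSV)
mask=cv2.inRange(hsv,(22,90,190),(35,255,255))
c=max(cv2.findContours(mask,0,2)[0],key=cv2.contourArea);q=cv2.boxPoints(cv2.minAreaRect(c))
print(q,cv2.contourArea(c))
P=np.array([1000*hit(m,*p,.1125)[:2] for p in q]);print(P,P.mean(0),[ (np.linalg.norm(P[i-1]-P[i]),np.arctan2(*(P[i-1]-P[i])[::-1])) for i in range(4)])
```

```text
3.15 [0.56351767 0.28728104 0.30051625] [ 7.79591519e-01  3.70964946e-01 -2.22059035e-01  1.94429137e-04
 -9.76884824e-01 -2.71177910e+00] [[0.9354, 0.0007, 0.3535], [-0.3535, 0.0005, 0.9354], [0.0005, -1.0, 0.0007]] [0.49663269 0.31259182 0.27053166]
[[330. 346.]
 [334. 346.]
 [334. 348.]
 [330. 348.]] 4.5
[[592.76673058 283.4435979 ]
 [593.4517515  285.25601454]
 [594.48989646 284.87956696]
 [593.80369591 283.06402633]] [593.62801861 284.16080143] [(np.float64(1.1042516351007499), np.float64(-0.3508929430607438)), (np.float64(1.9375520013290668), np.float64(-1.9321595015863011)), (np.float64(1.1042906101669328), np.float64(2.7937234735315695)), (np.float64(1.9408912815218256), np.float64(1.2094336856390897))]
```

View pics/w3c.png

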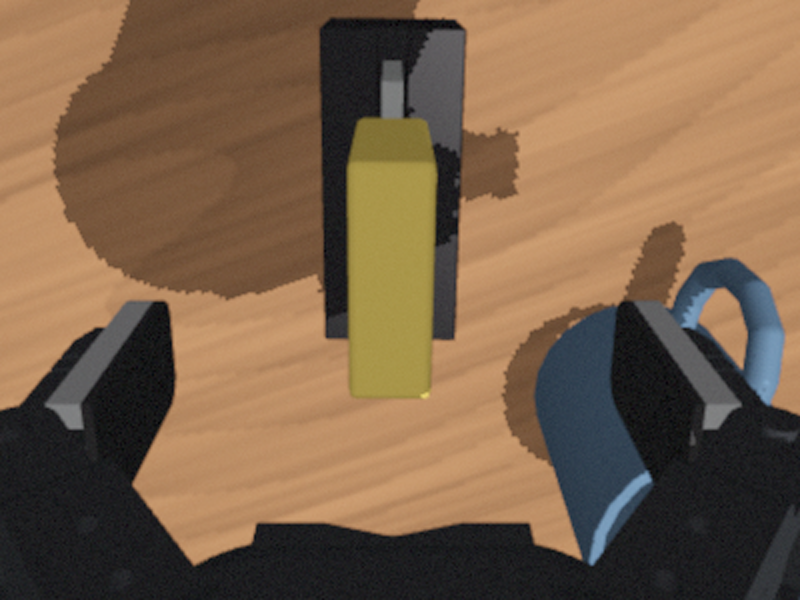

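Call:
{"method": "play_rows", "body": {
  "translation": [
    [0,0,-15],
    [0,0,-15],
    [0,0,-15],
    [0.3,-0.2,-13],
    [0,0,0],
    [0,0,0],
    [0,0,0]
  ],
  "delta_rot": [
    [0,0,0],
    [0,0,0],
    [0,0,0],
    [0,0,0],
    [0,0,0],
    [0,0,0],
    [0,0,0]
  ]
}}

```text
time_s: 3.9
eef_pos: [0.564, 0.2876, 0.2427]
orientation: [[0.935, 0.001, 0.355], [-0.355, 0.001, 0.935], [0.001, -1.0, 0.001]]
ft_force: [-0.3, 0.1, 0.2]
opening: 0.0854
```

Call:
{"method": "play_rows", "body": {
  "translation": [
    [0,0,0],
    [0,0,0],
    [0,0,0],
    [0,0,0],
    [0,0,0],
    [0,0,0],
    [0,0,0],
    [0,0,0]
  ],
  "delta_rot": [
    [0,0,0],
    [0,0,0],
    [0,0,0],
    [0,0,0],
    [0,0,0],
    [0,0,0],
    [0,0,0],
    [0,0,0]
  ],
  "gripper": 0,
  "squeeze": 60
}}

```text
time_s: 4.7
eef_pos: [0.5639, 0.2873, 0.2419]
orientation: [[0.935, 0.0, 0.355], [-0.355, 0.0, 0.935], [0.0, -1.0, 0.0]]
ft_force: [-0.7, 0.6, 3.0]
opening: 0.0197
```

Call:
{"method": "play_rows", "body": {
  "translation": [
    [0,0,5],
    [0,0,10],
    [0,0,10],
    [0,0,15],
    [0,0,20],
    [0,0,20],
    [0,0,0]
  ],
  "delta_rot": [
    [0,0,0],
    [0,0,0],
    [0,0,0],
    [0,0,0],
    [0,0,0],
    [0,0,0],
    [0,0,0]
  ]
}}

```text
time_s: 5.4
eef_pos: [0.5645, 0.2878, 0.3257]
orientation: [[0.935, 0.005, 0.355], [-0.355, 0.004, 0.935], [0.003, -1.0, 0.005]]
ft_force: [-0.3, 0.5, -1.1]
opening: 0.0192
```

Call:
{"method": "play_rows", "body": {
  "translation": [
    [2,-15,0],
    [3,-25,0],
    [3,-28,0],
    [3,-28,0],
    [3,-28,0],
    [3,-28,0],
    [3,-28,0],
    [3,-28,0],
    [3,-25,0],
    [3,-20,0],
    [0,0,0],
    [0,0,0],
    [0,0,0]
  ],
  "delta_rot": [
    [0,0,0.02],
    [0,0,0.03],
    [0,0,0.03],
    [0,0,0.03],
    [0,0,0.03],
    [0,0,0.03],
    [0,0,0.03],
    [0,0,0.03],
    [0,0,0.03],
    [0,0,0.024],
    [0,0,0],
    [0,0,0],
    [0,0,0]
  ]
}}

```text
time_s: 6.7
eef_pos: [0.5927, 0.0348, 0.3215]
orientation: [[0.997, -0.0, 0.079], [-0.079, 0.0, 0.997], [-0.0, -1.0, 0.0]]
ft_force: [0.3, 0.2, -2.3]
opening: 0.0191
```

Run:
```python
from h import *
import pickle
s=r.read_state();m=r.camera_model('wrist');im=r.grab_frame('wrist')[:,:,::-1]
cv2.imwrite('pics/w4.png',im);pickle.dump(m,open('w4.pkl','wb'))
print(s['time_s'],s['eef_pos'],s['q'],np.round(s['orientation'],4).tolist(),m['T'][:3,3],s['opening'],s['ft_force'])
cv2.imwrite('pics/w4c.png',cv2.resize(im[80:380,120:520],(800,600),interpolation=cv2.INTER_CUBIC))
```

```text
6.7 [0.59266428 0.03475679 0.32150167] [ 3.87478092e-01  2.92835468e-01 -2.85325249e-01 -2.33631121e-04
 -9.92780250e-01 -2.03748346e+00] [[0.9969, -0.0002, 0.0793], [-0.0793, 0.0001, 0.9969], [-0.0002, -1.0, 0.0001]] [0.52138508 0.04057342 0.2915544 ] 0.01914969184100045 [ 0.32740551  0.19012933 -2.29568646]
```

View pics/w4c.png

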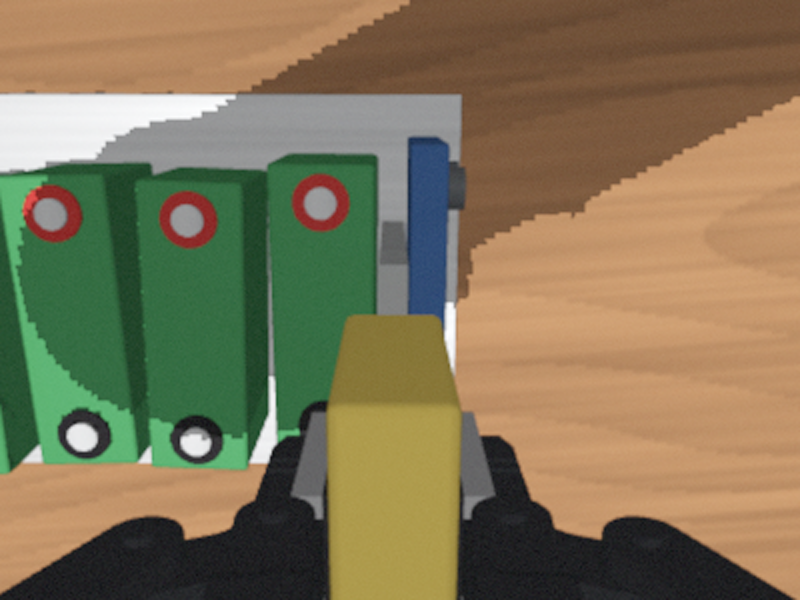

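Run:
```python
from h import *
import pickle
m=pickle.load(open('w4.pkl','rb'));im=cv2.imread('pics/w4.png')
for v in(175,210,225):print(v,[(u,*im[v-1:v+2,u].mean(0).astype(int)) for u in range(302,332)])
```

```text
175 [(302, np.int64(68), np.int64(112), np.int64(55)), (303, np.int64(69), np.int64(111), np.int64(53)), (304, np.int64(68), np.int64(111), np.int64(54)), (305, np.int64(66), np.int64(108), np.int64(51)), (306, np.int64(62), np.int64(101), np.int64(48)), (307, np.int64(51), np.int64(86), np.int64(39)), (308, np.int64(74), np.int64(92), np.int64(69)), (309, np.int64(130), np.int64(135), np.int64(127)), (310, np.int64(155), np.int64(154), np.int64(154)), (311, np.int64(155), np.int64(154), np.int64(153)), (312, np.int64(155), np.int64(154), np.int64(152)), (313, np.int64(154), np.int64(153), np.int64(154)), (314, np.int64(156), np.int64(155), np.int64(153)), (315, np.int64(153), np.int64(152), np.int64(152)), (316, np.int64(154), np.int64(153), np.int64(152)), (317, np.int64(156), np.int64(155), np.int64(154)), (318, np.int64(155), np.int64(154), np.int64(153)), (319, np.int64(156), np.int64(154), np.int64(154)), (320, np.int64(155), np.int64(154), np.int64(153)), (321, np.int64(154), np.int64(153), np.int64(153)), (322, np.int64(156), np.int64(156), np.int64(154)), (323, np.int64(131)
[... 2756 characters left out ...]
t64(128), np.int64(129), np.int64(127)), (319, np.int64(128), np.int64(128), np.int64(128)), (320, np.int64(128), np.int64(129), np.int64(128)), (321, np.int64(129), np.int64(128), np.int64(127)), (322, np.int64(129), np.int64(129), np.int64(128)), (323, np.int64(119), np.int64(116), np.int64(113)), (324, np.int64(100), np.int64(79), np.int64(66)), (325, np.int64(108), np.int64(70), np.int64(44)), (326, np.int64(115), np.int64(73), np.int64(45)), (327, np.int64(117), np.int64(75), np.int64(49)), (328, np.int64(117), np.int64(76), np.int64(48)), (329, np.int64(117), np.int64(76), np.int64(47)), (330, np.int64(117), np.int64(77), np.int64(50)), (331, np.int64(117), np.int64(76), np.int64(48))]
```

Call:
{"method": "play_rows", "body": {
  "translation": [
    [0.3,-0.4,-10],
    [0,0,-8],
    [0,0,-6],
    [0,0,-6],
    [0,0,-8],
    [0,0,-8],
    [0,0,-8],
    [0,0,-8],
    [0,0,-6],
    [0,0,-4],
    [0,0,0],
    [0,0,0]
  ],
  "delta_rot": [
    [0,0,0],
    [0,0,0],
    [0,0,0],
    [0,0,0],
    [0,0,0],
    [0,0,0],
    [0,0,0],
    [0,0,0],
    [0,0,0],
    [0,0,0],
    [0,0,0],
    [0,0,0]
  ]
}}

```text
time_s: 7.95
eef_pos: [0.5932, 0.0339, 0.2498]
orientation: [[0.997, 0.0, 0.079], [-0.079, -0.0, 0.997], [0.0, -1.0, -0.0]]
ft_force: [0.1, -0.6, -2.4]
opening: 0.0191
```

Call:
{"method": "play_rows", "body": {
  "translation": [
    [0,0,-2],
    [0,0,-1.5],
    [0,0,-1],
    [0,0,0],
    [0,0,0]
  ],
  "delta_rot": [
    [0,0,0],
    [0,0,0],
    [0,0,0],
    [0,0,0],
    [0,0,0]
  ]
}}

```text
time_s: 8.45
eef_pos: [0.5931, 0.0339, 0.2452]
orientation: [[0.997, 0.0, 0.079], [-0.079, -0.0, 0.997], [0.0, -1.0, -0.0]]
ft_force: [0.0, 0.3, -1.5]
opening: 0.0194
```

Call:
{"method": "play_rows", "body": {
  "translation": [
    [0,0,-0.6],
    [0,0,0],
    [0,0,-0.5],
    [0,0,0]
  ],
  "delta_rot": [
    [0,0,0],
    [0,0,0],
    [0,0,0],
    [0,0,0]
  ]
}}

```text
time_s: 8.85
eef_pos: [0.593, 0.0339, 0.244]
orientation: [[0.997, -0.0, 0.079], [-0.079, -0.0, 0.997], [-0.0, -1.0, -0.0]]
ft_force: [-0.6, 0.1, -2.2]
opening: 0.0195
```

Call:
{"method": "play_rows", "body": {
  "translation": [
    [0,0,-0.6],
    [0,0,0],
    [0,0,0]
  ],
  "delta_rot": [
    [0,0,0],
    [0,0,0],
    [0,0,0]
  ]
}}

```text
time_s: 9.15
eef_pos: [0.5931, 0.0339, 0.2439]
orientation: [[0.997, 0.0, 0.079], [-0.079, 0.0, 0.997], [0.0, -1.0, 0.0]]
ft_force: [-2.4, 0.5, 4.1]
opening: 0.0191
```

Call:
{"method": "play_rows", "body": {
  "translation": [
    [0,0,-0.6],
    [0,0,0],
    [0,0,0]
  ],
  "delta_rot": [
    [0,0,0],
    [0,0,0],
    [0,0,0]
  ]
}}

```text
time_s: 9.45
eef_pos: [0.5931, 0.0339, 0.2439]
orientation: [[0.997, 0.001, 0.079], [-0.079, -0.0, 0.997], [0.001, -1.0, 0.0]]
ft_force: [-4.9, -0.4, 9.1]
opening: 0.0195
```

Call:
{"method": "play_rows", "body": {
  "translation": [
    [0,0,0.7],
    [0,0,0],
    [0,0,0]
  ],
  "delta_rot": [
    [0,0,0],
    [0,0,0],
    [0,0,0]
  ]
}}

```text
time_s: 9.75
eef_pos: [0.5931, 0.0339, 0.2439]
orientation: [[0.997, 0.0, 0.079], [-0.079, -0.0, 0.997], [0.0, -1.0, -0.0]]
ft_force: [-3.6, 0.6, 5.4]
opening: 0.0193
```

Call:
{"method": "play_rows", "body": {
  "translation": [
    [0,0,0],
    [0,0,0],
    [0,0,0],
    [0,0,0],
    [0,0,0],
    [0,0,0]
  ],
  "delta_rot": [
    [0,0,0],
    [0,0,0],
    [0,0,0],
    [0,0,0],
    [0,0,0],
    [0,0,0]
  ],
  "gripper": 0.6
}}

```text
time_s: 10.35
eef_pos: [0.5931, 0.0339, 0.2435]
orientation: [[0.997, -0.0, 0.079], [-0.079, 0.0, 0.997], [-0.0, -1.0, -0.0]]
ft_force: [0.9, 1.0, -0.2]
opening: 0.0511
```

Call:
{"method": "play_rows", "body": {
  "translation": [
    [0,0,10],
    [0,0,20],
    [0,0,25],
    [0,-20,25],
    [0,-20,20],
    [0,0,0],
    [0,0,0]
  ],
  "delta_rot": [
    [0,0,0],
    [0,0,0],
    [0,0,0],
    [0,0,0.1],
    [0,0,0.1],
    [0,0,0],
    [0,0,0]
  ]
}}

```text
time_s: 11.05
eef_pos: [0.593, -0.0065, 0.3446]
orientation: [[0.993, 0.002, -0.118], [0.118, 0.001, 0.993], [0.002, -1.0, 0.001]]
ft_force: [0.5, 0.5, -0.7]
opening: 0.0511
```

Call:
{"method": "play_rows", "body": {
  "translation": [
    [-1,-16,0],
    [-2,-16,-5],
    [-1,-16,-5],
    [-2,-16,-5],
    [-1,-16,-5],
    [-2,-16,-5],
    [-2,-16,-5],
    [-2,-17,-5],
    [-2,-17,-5],
    [-1,-17,-5],
    [0,0,0],
    [0,0,0],
    [0,0,0]
  ],
  "delta_rot": [
    [0,0,0.138],
    [0,0,0.138],
    [0,0,0.138],
    [0,0,0.138],
    [0,0,0.137],
    [0,0,0.137],
    [0,0,0.137],
    [0,0,0.137],
    [0,0,0.137],
    [0,0,0.137],
    [0.0897,-0.0071,0],
    [0,0,0],
    [0,0,0]
  ]
}}

```text
time_s: 12.35
eef_pos: [0.5772, -0.1692, 0.2982]
orientation: [[0.078, 0.006, -0.997], [0.993, 0.088, 0.078], [0.088, -0.996, 0.0]]
ft_force: [0.6, -0.3, -0.5]
opening: 0.0512
```

Run:
```python
from h import *
import pickle
s=r.read_state();m=r.camera_model('wrist');im=r.grab_frame('wrist')[:,:,::-1];sd=r.grab_frame('side')[:,:,::-1];sc=r.grab_frame('scene')[:,:,::-1]
cv2.imwrite('pics/w5.png',im);pickle.dump(m,open('w5.pkl','wb'));cv2.imwrite('pics/sd5.png',sd);cv2.imwrite('pics/sc5.png',sc)
print(s['time_s'],s['eef_pos'],s['q'],np.round(s['orientation'],4).tolist(),m['T'][:3,3],s['opening'],s['ft_force'])
L=cv2.resize(im[150:450,120:520],(400,300));L=im[0:480,120:520]
a=cv2.resize(sd[170:300,270:400],(400,400),interpolation=cv2.INTER_CUBIC);
cv2.imwrite('pics/c5.png',np.hstack([L,np.vstack([a,np.zeros((80,400,3),np.uint8)])]))
```

```text
12.35 [ 0.57723684 -0.16917349  0.29821992] [ 0.00704214  0.33382109 -0.24342299 -0.10502629 -0.98904332 -0.02752969] [[0.0777, 0.0064, -0.997], [0.9931, 0.0876, 0.0779], [0.0879, -0.9961, 0.0004]] [ 0.57141172 -0.23674654  0.262152  ] 0.051230718893534456 [ 0.59409272 -0.25169152 -0.52167807]
```

View pics/c5.png

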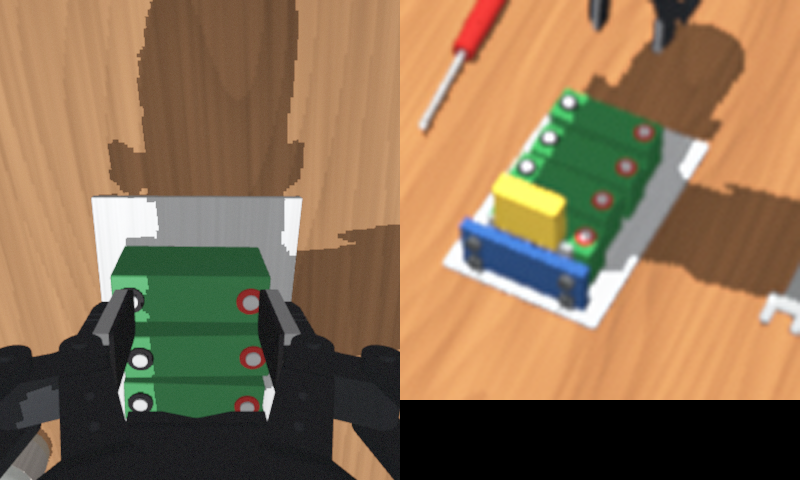

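Call:
{"method": "play_rows", "body": {
  "translation": [
    [0,0,-15],
    [0,0,-20],
    [0,0,-20],
    [0,0,-20],
    [0,0,-15],
    [0,0,-12],
    [0,0,-10],
    [0,0,-5],
    [0,0,0],
    [0,0,0]
  ],
  "delta_rot": [
    [0,0,0],
    [0,0,0],
    [0,0,0],
    [0,0,0],
    [0,0,0],
    [0,0,0],
    [0,0,0],
    [0,0,0],
    [0,0,0],
    [0,0,0]
  ]
}}

```text
time_s: 13.5
eef_pos: [0.5774, -0.1692, 0.1821]
orientation: [[0.075, 0.008, -0.997], [0.993, 0.089, 0.076], [0.09, -0.996, -0.001]]
ft_force: [0.7, -1.0, -0.8]
opening: 0.051
```

Call:
{"method": "play_rows", "body": {
  "translation": [
    [0.2,2,0],
    [0.2,2,0],
    [0.2,2,0],
    [0.1,2,0],
    [0.2,2,0],
    [0.1,2,0],
    [0.2,2,0],
    [0.2,2,0],
    [0.1,2,0],
    [0.2,2,0],
    [0.1,2,0],
    [0.2,2,0],
    [0.2,2,0],
    [0.1,2,0],
    [0.2,2,0],
    [0,0,0]
  ],
  "delta_rot": [
    [0,0,0],
    [0,0,0],
    [0,0,0],
    [0,0,0],
    [0,0,0],
    [0,0,0],
    [0,0,0],
    [0,0,0],
    [0,0,0],
    [0,0,0],
    [0,0,0],
    [0,0,0],
    [0,0,0],
    [0,0,0],
    [0,0,0],
    [0,0,0]
  ]
}}

```text
time_s: 15.1
eef_pos: [0.5797, -0.139, 0.1817]
orientation: [[0.075, 0.007, -0.997], [0.993, 0.089, 0.076], [0.09, -0.996, -0.0]]
ft_force: [-0.7, -3.7, 1.9]
opening: 0.0514
```

Call:
{"method": "play_rows", "body": {
  "translation": [
    [0.1,1.5,0],
    [0.1,1.5,0],
    [0.1,1.5,0],
    [0.1,1.5,0],
    [0.1,1,0],
    [0.1,1,0],
    [0,0,0]
  ],
  "delta_rot": [
    [0,0,0],
    [0,0,0],
    [0,0,0],
    [0,0,0],
    [0,0,0],
    [0,0,0],
    [0,0,0]
  ]
}}

```text
time_s: 15.8
eef_pos: [0.5801, -0.1315, 0.1817]
orientation: [[0.076, 0.007, -0.997], [0.993, 0.089, 0.076], [0.089, -0.996, -0.0]]
ft_force: [0.0, -7.0, 1.5]
opening: 0.0513
```

Call:
{"method": "play_rows", "body": {
  "translation": [
    [0.1,1,0],
    [0.1,1,0],
    [0,0,0]
  ],
  "delta_rot": [
    [0,0,0],
    [0,0,0],
    [0,0,0]
  ]
}}

```text
time_s: 16.1
eef_pos: [0.5803, -0.1297, 0.1817]
orientation: [[0.076, 0.007, -0.997], [0.993, 0.089, 0.076], [0.089, -0.996, -0.0]]
ft_force: [-0.3, -7.8, 2.5]
opening: 0.0512
```

Call:
{"method": "play_rows", "body": {
  "translation": [
    [0.1,1,0],
    [0,0,0]
  ],
  "delta_rot": [
    [0,0,0],
    [0,0,0]
  ]
}}

```text
time_s: 16.3
eef_pos: [0.5804, -0.1287, 0.1817]
orientation: [[0.076, 0.007, -0.997], [0.993, 0.089, 0.076], [0.089, -0.996, -0.0]]
ft_force: [-0.9, -8.0, 3.3]
opening: 0.0509
```

Call:
{"method": "play_rows", "body": {
  "translation": [
    [0.1,1,0],
    [0,0,0]
  ],
  "delta_rot": [
    [0,0,0],
    [0,0,0]
  ]
}}

```text
time_s: 16.5
eef_pos: [0.5805, -0.1277, 0.1817]
orientation: [[0.076, 0.007, -0.997], [0.993, 0.089, 0.076], [0.089, -0.996, -0.0]]
ft_force: [-0.5, -7.8, 2.5]
opening: 0.0511
```

Call:
{"method": "play_rows", "body": {
  "translation": [
    [0.1,1,0],
    [0,0,0]
  ],
  "delta_rot": [
    [0,0,0],
    [0,0,0]
  ]
}}

```text
time_s: 16.7
eef_pos: [0.5805, -0.1271, 0.1817]
orientation: [[0.076, 0.007, -0.997], [0.993, 0.088, 0.076], [0.089, -0.996, 0.0]]
ft_force: [-0.5, -11.0, 2.3]
opening: 0.0511
```

Call:
{"method": "play_rows", "body": {
  "translation": [
    [0.1,1,0],
    [0,0,0]
  ],
  "delta_rot": [
    [0,0,0],
    [0,0,0]
  ]
}}

```text
time_s: 16.9
eef_pos: [0.5806, -0.1268, 0.1817]
orientation: [[0.076, 0.006, -0.997], [0.993, 0.087, 0.076], [0.088, -0.996, 0.0]]
ft_force: [-1.0, -16.0, 1.8]
opening: 0.0515
```

Call:
{"method": "play_rows", "body": {
  "translation": [
    [0,0.8,0],
    [0,0,0]
  ],
  "delta_rot": [
    [0,0,0],
    [0,0,0]
  ]
}}

```text
time_s: 17.1
eef_pos: [0.5805, -0.1266, 0.1818]
orientation: [[0.076, 0.006, -0.997], [0.993, 0.087, 0.076], [0.087, -0.996, 0.0]]
ft_force: [-1.7, -20.0, 1.0]
opening: 0.051
```

Call:
{"method": "play_rows", "body": {
  "translation": [
    [0,-2,0],
    [-0.5,-5,0],
    [-0.5,-6,0],
    [0,0,15],
    [0,0,25],
    [0,0,30],
    [0,0,30],
    [0,0,30],
    [0,0,30],
    [0,10,0],
    [2,30,0],
    [2,30,0],
    [2,30,0],
    [2,30,0],
    [2,25,0],
    [2,20,0],
    [0,0,0],
    [0,0,0],
    [0,0,0]
  ],
  "delta_rot": [
    [0,0,0],
    [0,0,0],
    [0,0,0],
    [0,0,0],
    [0,0,0],
    [0,0,0],
    [0,0,0],
    [0,0,0],
    [0,0,0],
    [-0.0897,0.0071,0],
    [0,0,0],
    [0,0,0],
    [0,0,0],
    [0,0,0],
    [0,0,0],
    [0,0,0],
    [0,0,0],
    [0,0,0],
    [0,0,0]
  ]
}}

```text
time_s: 19.0
eef_pos: [0.5916, 0.0373, 0.3421]
orientation: [[0.076, 0.0, -0.997], [0.997, 0.0, 0.076], [0.0, -1.0, -0.0]]
ft_force: [-0.4, -0.2, 0.0]
opening: 0.0511
```

Run:
```python
from h import *
import pickle
s=r.read_state();m=r.camera_model('wrist');im=r.grab_frame('wrist')[:,:,::-1];sd=r.grab_frame('side')[:,:,::-1];sc=r.grab_frame('scene')[:,:,::-1]
cv2.imwrite('pics/w6.png',im);pickle.dump(m,open('w6.pkl','wb'));cv2.imwrite('pics/sd6.png',sd);cv2.imwrite('pics/sc6.png',sc)
print(s['time_s'],s['eef_pos'],np.round(s['orientation'],4).tolist(),m['T'][:3,3])
cv2.imwrite('pics/w6c.png',cv2.resize(im[0:330,150:550],None,fx=1.8,fy=1.8,interpolation=cv2.INTER_CUBIC))
```

```text
19.0 [0.59156163 0.03726554 0.34209191] [[0.0761, 0.0003, -0.9971], [0.9971, 0.0001, 0.0761], [0.0001, -1.0, -0.0002]] [ 0.58565334 -0.03330421  0.31212303]
```

View pics/w6c.png

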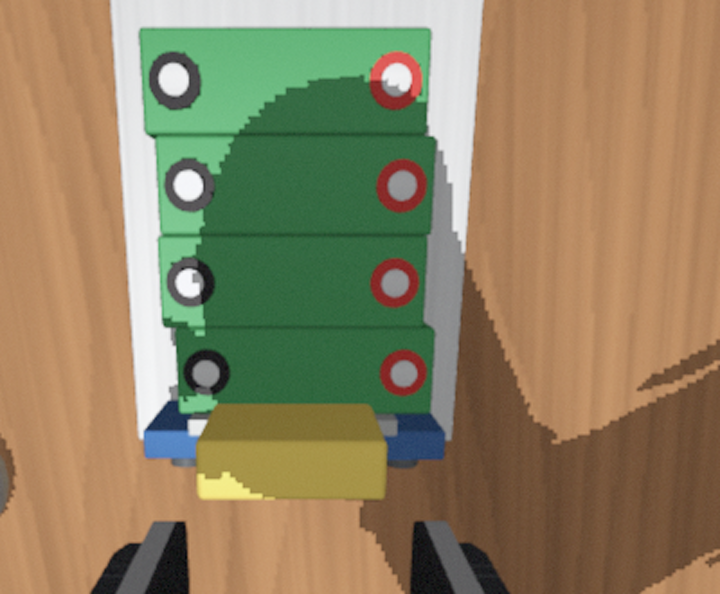

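Run:
```python
from h import *
import pickle
m=pickle.load(open('w6.pkl','rb'))
g=np.array([593.5,40.4]);t=.079;ex=np.array([np.cos(t),-np.sin(t)]);ey=np.array([np.sin(t),np.cos(t)])
H=lambda p,z:1000*hit(m,150+p[0]/1.8,p[1]/1.8,z)[:2]
tr=lambda c:np.round([(c-g)@ex,(c-g)@ey+110],1)
for a,b in(((206,372),(404,373)),((190,283),(395,282)),((189,185),(402,185)),((174,79),(397,79))):
    A=H(a,.059);B=H(b,.059);print(tr((A+B)/2),np.arctan2(*(A-B)[::-1])+t,np.linalg.norm(A-B))
print('edges',tr(H((112,0),.006)),tr(H((139,437),.006)),tr(H((484,0),.006)),tr(H((453,440),.006)))
print('handle',[tr(H(p,.1145)) for p in((198,460),(386,460),(198,498),(386,498))])
print('plate out',[tr(H(p,.058)) for p in((145,458),(444,458))])
print('c4 outer',[tr(H(p,.056)) for p in((141,29),(430,29))])
```

```text
[-4.3 86.2] -0.002370334853567288 76.19431962104531
[ 0.6 52.4] 0.00742689113563022 75.99371647581918
[-0.5 18.3] 0.0025472948259474965 75.93630953445214
[  2.9 -15.8] 0.0024403732446168364 76.32855819570952
edges [ 73.6 -55.1] [ 74.5 128.3] [-75.9 -55.5] [-75.8 129.4]
handle [array([ 29.5, 103. ]), array([-29.2, 102.9]), array([ 30. , 115.7]), array([-29.7, 115.6])]
plate out [array([ 59.7, 121.4]), array([-60.2, 121.1])]
c4 outer [array([ 52.1, -31.6]), array([-46.2, -31.9])]
```

Call:
{"method": "play_rows", "body": {
  "translation": [
    [14.4,-25.5,0],
    [14.4,-25.5,0],
    [14.4,-25.5,0],
    [14.3,-25.5,0],
    [14.3,-25.5,0],
    [0,0,-20],
    [0,0,-30],
    [0,0,-30],
    [0,0,-30],
    [0,0,-20],
    [0,0,-9],
    [0,0,0],
    [0,0,0]
  ],
  "delta_rot": [
    [0,0,0],
    [0,0,0],
    [0,0,0],
    [0,0,0],
    [0,0,0],
    [0,0,0],
    [0,0,0],
    [0,0,0],
    [0,0,0],
    [0,0,0],
    [0,0,0],
    [0,0,0],
    [0,0,0]
  ],
  "gripper": 0,
  "squeeze": 20
}}

```text
time_s: 20.45
eef_pos: [0.6641, -0.0901, 0.2036]
orientation: [[0.076, 0.001, -0.997], [0.997, -0.0, 0.076], [-0.0, -1.0, -0.001]]
ft_force: [0.4, 0.2, 0.6]
opening: 0.0002
```

Run:
```python
from h import *
import pickle
s=r.read_state();m=r.camera_model('wrist');im=r.grab_frame('wrist')[:,:,::-1]
cv2.imwrite('pics/w7.png',im);pickle.dump(m,open('w7.pkl','wb'))
print(s['time_s'],s['eef_pos'],s['opening'],s['ft_force'])
```

```text
20.45 [ 0.66407526 -0.09005051  0.20355919] 0.00018779063944575426 [0.37104996 0.15354388 0.60405023]
```

View pics/w7.png

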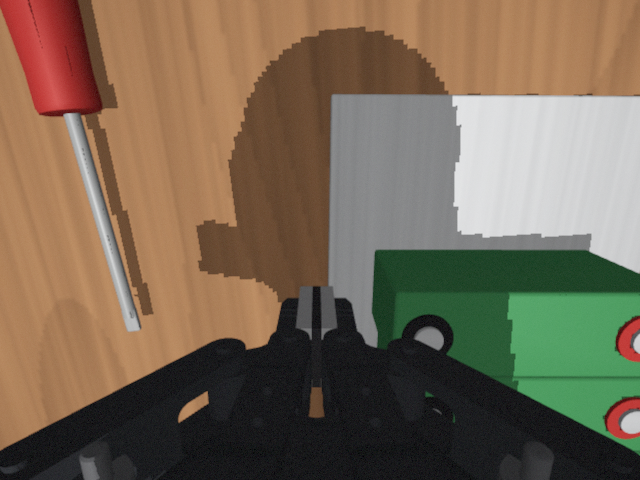

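Call:
{"method": "play_rows", "body": {
  "translation": [
    [0,0,9],
    [-4,0.3,0],
    [-4,0.3,0],
    [-3,0.3,0],
    [-1,0,0],
    [0,0,0],
    [0,0,0]
  ],
  "delta_rot": [
    [0,0,0],
    [0,0,0],
    [0,0,0],
    [0,0,0],
    [0,0,0],
    [0,0,0],
    [0,0,0]
  ]
}}

```text
time_s: 21.2
eef_pos: [0.6516, -0.0889, 0.2115]
orientation: [[0.076, -0.0, -0.997], [0.997, -0.0, 0.076], [-0.0, -1.0, 0.0]]
ft_force: [0.4, -0.1, 0.1]
opening: -0.0001
```

Call:
{"method": "play_rows", "body": {
  "translation": [
    [-0.5,0,0],
    [-0.5,0,0],
    [-0.5,0.1,0],
    [0,0,0]
  ],
  "delta_rot": [
    [0,0,0],
    [0,0,0],
    [0,0,0],
    [0,0,0]
  ]
}}

```text
time_s: 21.6
eef_pos: [0.6503, -0.0889, 0.2117]
orientation: [[0.076, 0.001, -0.997], [0.997, -0.0, 0.076], [-0.0, -1.0, -0.001]]
ft_force: [2.4, -0.6, -1.2]
opening: -0.0003
```

Call:
{"method": "play_rows", "body": {
  "translation": [
    [-0.5,0,0],
    [-0.5,0,0],
    [-0.5,0.1,0],
    [0,0,0]
  ],
  "delta_rot": [
    [0,0,0],
    [0,0,0],
    [0,0,0],
    [0,0,0]
  ]
}}

```text
time_s: 22.0
eef_pos: [0.6485, -0.0888, 0.2116]
orientation: [[0.076, -0.0, -0.997], [0.997, -0.0, 0.076], [-0.0, -1.0, 0.0]]
ft_force: [2.3, -0.3, -0.6]
opening: -0.0003
```

Call:
{"method": "play_rows", "body": {
  "translation": [
    [-0.4,0,0],
    [-0.4,0,0],
    [0,0,0]
  ],
  "delta_rot": [
    [0,0,0],
    [0,0,0],
    [0,0,0]
  ]
}}

```text
time_s: 22.3
eef_pos: [0.6477, -0.0887, 0.2116]
orientation: [[0.076, -0.0, -0.997], [0.997, 0.0, 0.076], [0.0, -1.0, 0.0]]
ft_force: [1.6, 0.5, -0.4]
opening: -0.0002
```

Call:
{"method": "play_rows", "body": {
  "translation": [
    [2,0,0],
    [5,0,0],
    [8,0,0],
    [0,0,20],
    [0,0,30],
    [0,0,30],
    [0,0,30],
    [0,0,15],
    [0,0,0]
  ],
  "delta_rot": [
    [0,0,0],
    [0,0,0],
    [0,0,0],
    [0,0,0],
    [0,0,0],
    [0,0,0],
    [0,0,0],
    [0,0,0],
    [0,0,0]
  ]
}}

```text
time_s: 23.2
eef_pos: [0.6637, -0.0887, 0.3393]
orientation: [[0.076, 0.004, -0.997], [0.997, 0.0, 0.076], [0.001, -1.0, -0.004]]
ft_force: [-0.4, 0.1, 0.0]
opening: 0.0003
```

Call:
{"method": "play_rows", "body": {
  "translation": [
    [-26,14,0],
    [-26,14,0],
    [-27,14,0],
    [-27,14,0],
    [-27,15,0],
    [-27,15,0],
    [-27,15,0],
    [-26,14,0],
    [0,0,0],
    [0,0,0],
    [0,0,0],
    [0,0,0],
    [0,0,0]
  ],
  "delta_rot": [
    [0,0,0],
    [0,0,0],
    [0,0,0],
    [0,0,0],
    [0,0,0],
    [0,0,0],
    [0,0,0],
    [0,0,0],
    [-0.0092,-0.1163,0],
    [-0.0092,-0.1163,0],
    [-0.0092,-0.1163,0],
    [0,0,0],
    [0,0,0]
  ]
}}

```text
time_s: 24.5
eef_pos: [0.4493, 0.0257, 0.336]
orientation: [[0.076, 0.338, -0.938], [0.997, -0.028, 0.071], [-0.002, -0.941, -0.339]]
ft_force: [0.4, 0.8, 0.7]
opening: -0.0002
```

Call:
{"method": "play_rows", "body": {
  "translation": [
    [0,0,-20],
    [0,0,-25],
    [0,0,-25],
    [0,0,-25],
    [0,0,-20],
    [0,0,-15],
    [0,0,-7],
    [0,0,0],
    [0,0,0]
  ],
  "delta_rot": [
    [0,0,0],
    [0,0,0],
    [0,0,0],
    [0,0,0],
    [0,0,0],
    [0,0,0],
    [0,0,0],
    [0,0,0],
    [0,0,0]
  ]
}}

```text
time_s: 25.4
eef_pos: [0.4739, 0.0215, 0.2297]
orientation: [[0.073, 0.294, -0.953], [0.997, -0.012, 0.073], [0.01, -0.956, -0.294]]
ft_force: [-0.4, -0.3, -0.1]
opening: -0.0
```

Call:
{"method": "play_rows", "body": {
  "translation": [
    [4,-0.3,0],
    [3,-0.2,0],
    [2,-0.2,0],
    [0,0,0],
    [0,0,0]
  ],
  "delta_rot": [
    [0,0,0],
    [0,0,0],
    [0,0,0],
    [0,0,0],
    [0,0,0]
  ]
}}

```text
time_s: 25.9
eef_pos: [0.4826, 0.0211, 0.2295]
orientation: [[0.072, 0.294, -0.953], [0.997, -0.011, 0.072], [0.01, -0.956, -0.294]]
ft_force: [0.8, -0.5, -0.1]
opening: -0.0001
```

Run:
```python
from h import *
s=r.read_state();print(np.round(s['q'],3),s['eef_pos'],s['time_s'])
```

```text
[ 0.406  0.159 -0.99   0.706 -0.196 -1.159] [0.48255716 0.02105388 0.22947562] 25.9
```

Call:
{"method": "play_rows", "body": {
  "translation": [
    [0,0,20],
    [0,0,20],
    [0,0,0],
    [0,0,0],
    [0,0,0]
  ],
  "delta_rot": [
    [0,0,0],
    [0,0,0],
    [0.008,0.107,0],
    [0,0,0],
    [0,0,0]
  ]
}}

```text
time_s: 26.4
eef_pos: [0.4839, 0.0207, 0.2699]
orientation: [[0.075, 0.2, -0.977], [0.997, -0.007, 0.075], [0.008, -0.98, -0.2]]
ft_force: [0.0, 0.3, 0.6]
opening: 0.0001
```

Call:
{"method": "play_rows", "body": {
  "translation": [
    [0,0,-15],
    [0,0,-20],
    [0,0,-15],
    [0,0,-10],
    [0,0,0],
    [0,0,0]
  ],
  "delta_rot": [
    [0,0,0],
    [0,0,0],
    [0,0,0],
    [0,0,0],
    [0,0,0],
    [0,0,0]
  ]
}}

```text
time_s: 27.0
eef_pos: [0.4825, 0.02, 0.2092]
orientation: [[0.074, 0.196, -0.978], [0.997, -0.007, 0.074], [0.007, -0.981, -0.196]]
ft_force: [-0.5, -0.5, -0.0]
opening: -0.0003
```

Call:
{"method": "play_rows", "body": {
  "translation": [
    [2,0,0],
    [2,-0.3,0],
    [1,0,0],
    [1,-0.1,0],
    [0,0,0],
    [0,0,0]
  ],
  "delta_rot": [
    [0,0,0],
    [0,0,0],
    [0,0,0],
    [0,0,0],
    [0,0,0],
    [0,0,0]
  ]
}}

```text
time_s: 27.6
eef_pos: [0.4889, 0.02, 0.2096]
orientation: [[0.074, 0.197, -0.978], [0.997, -0.006, 0.075], [0.009, -0.98, -0.197]]
ft_force: [-0.2, 0.7, -0.0]
opening: -0.0
```

Call:
{"method": "play_rows", "body": {
  "translation": [
    [0.5,0,0],
    [0.5,0,0],
    [0,0,0]
  ],
  "delta_rot": [
    [0,0,0],
    [0,0,0],
    [0,0,0]
  ]
}}

```text
time_s: 27.9
eef_pos: [0.49, 0.02, 0.2095]
orientation: [[0.074, 0.197, -0.978], [0.997, -0.006, 0.075], [0.009, -0.98, -0.197]]
ft_force: [0.5, 0.4, 0.1]
opening: 0.0002
```

Call:
{"method": "play_rows", "body": {
  "translation": [
    [0.5,0,0],
    [0.5,0,0],
    [0,0,0]
  ],
  "delta_rot": [
    [0,0,0],
    [0,0,0],
    [0,0,0]
  ]
}}

```text
time_s: 28.2
eef_pos: [0.491, 0.02, 0.2095]
orientation: [[0.074, 0.197, -0.978], [0.997, -0.006, 0.075], [0.009, -0.98, -0.196]]
ft_force: [1.5, 0.7, 0.8]
opening: 0.0001
```

Call:
{"method": "play_rows", "body": {
  "translation": [
    [0.5,0,0],
    [0.5,0,0],
    [0,0,0]
  ],
  "delta_rot": [
    [0,0,0],
    [0,0,0],
    [0,0,0]
  ]
}}

```text
time_s: 28.5
eef_pos: [0.4919, 0.02, 0.2095]
orientation: [[0.074, 0.197, -0.978], [0.997, -0.006, 0.075], [0.009, -0.98, -0.196]]
ft_force: [0.4, 0.0, -0.3]
opening: 0.0002
```

Call:
{"method": "play_rows", "body": {
  "translation": [
    [0.5,0,0],
    [0.5,0,0],
    [0,0,0]
  ],
  "delta_rot": [
    [0,0,0],
    [0,0,0],
    [0,0,0]
  ]
}}

```text
time_s: 28.8
eef_pos: [0.493, 0.02, 0.2095]
orientation: [[0.074, 0.197, -0.978], [0.997, -0.006, 0.075], [0.009, -0.98, -0.197]]
ft_force: [0.4, -0.3, 0.6]
opening: 0.0003
```

Call:
{"method": "play_rows", "body": {
  "translation": [
    [0.5,0,0],
    [0.5,-0.1,0],
    [0,0,0]
  ],
  "delta_rot": [
    [0,0,0],
    [0,0,0],
    [0,0,0]
  ]
}}

```text
time_s: 29.1
eef_pos: [0.4934, 0.0198, 0.2094]
orientation: [[0.074, 0.196, -0.978], [0.997, -0.006, 0.075], [0.008, -0.981, -0.196]]
ft_force: [-5.1, 2.8, 3.1]
opening: -0.0003
```

Call:
{"method": "play_rows", "body": {
  "translation": [
    [0.5,0,0],
    [0.5,0,0],
    [0,0,0]
  ],
  "delta_rot": [
    [0,0,0],
    [0,0,0],
    [0,0,0]
  ]
}}

```text
time_s: 29.4
eef_pos: [0.4943, 0.0197, 0.2094]
orientation: [[0.075, 0.195, -0.978], [0.997, -0.006, 0.075], [0.008, -0.981, -0.195]]
ft_force: [-5.8, 1.5, 2.5]
opening: 0.0002
```

Call:
{"method": "play_rows", "body": {
  "translation": [
    [0.5,0,0],
    [0.5,0,0],
    [0,0,0]
  ],
  "delta_rot": [
    [0,0,0],
    [0,0,0],
    [0,0,0]
  ]
}}

```text
time_s: 29.7
eef_pos: [0.4952, 0.0197, 0.2093]
orientation: [[0.075, 0.195, -0.978], [0.997, -0.007, 0.075], [0.008, -0.981, -0.195]]
ft_force: [-5.8, 2.4, 3.2]
opening: 0.0002
```

Call:
{"method": "play_rows", "body": {
  "translation": [
    [0.5,-0.1,0],
    [0.5,0,0],
    [0,0,0]
  ],
  "delta_rot": [
    [0,0,0],
    [0,0,0],
    [0,0,0]
  ]
}}

```text
time_s: 30.0
eef_pos: [0.4963, 0.0196, 0.2093]
orientation: [[0.075, 0.195, -0.978], [0.997, -0.006, 0.075], [0.008, -0.981, -0.195]]
ft_force: [-4.8, 1.6, 4.3]
opening: -0.0004
```

Call:
{"method": "play_rows", "body": {
  "translation": [
    [-2,0,0],
    [-5,0,0],
    [-6,0,5],
    [0,0,20],
    [0,0,30],
    [0,0,30],
    [0,0,30],
    [0,0,15],
    [0,0,0]
  ],
  "delta_rot": [
    [0,0,0],
    [0,0,0],
    [0,0,0],
    [0,0,0],
    [0,0,0],
    [0,0,0],
    [0,0,0],
    [0,0,0],
    [0,0,0]
  ]
}}

```text
time_s: 30.9
eef_pos: [0.4841, 0.0201, 0.3424]
orientation: [[0.074, 0.201, -0.977], [0.997, -0.004, 0.075], [0.012, -0.98, -0.201]]
ft_force: [1.2, 0.1, -0.1]
opening: 0.0001
```

Call:
{"method": "play_rows", "body": {
  "translation": [
    [11,-23,0],
    [11,-23,0],
    [11,-23,0],
    [12,-24,0],
    [12,-24,0],
    [12,-24,0],
    [12,-24,0],
    [12,-24,0],
    [0,0,-30],
    [0,0,-40],
    [0,0,-40],
    [0,0,-30],
    [0,0,-15],
    [0,0,-5],
    [0,0,0],
    [0,0,0]
  ],
  "delta_rot": [
    [0.005,0.067,0],
    [0.005,0.067,0],
    [0.005,0.066,0],
    [0.0897,-0.0071,0],
    [0,0,0],
    [0,0,0],
    [0,0,0],
    [0,0,0],
    [0,0,0],
    [0,0,0],
    [0,0,0],
    [0,0,0],
    [0,0,0],
    [0,0,0],
    [0,0,0],
    [0,0,0]
  ],
  "gripper": 0.6
}}

```text
time_s: 32.5
eef_pos: [0.5775, -0.1692, 0.1809]
orientation: [[0.075, 0.007, -0.997], [0.992, 0.098, 0.076], [0.098, -0.995, 0.0]]
ft_force: [0.4, 0.4, 0.9]
opening: 0.0511
```

Call:
{"method": "play_rows", "body": {
  "translation": [
    [0.6,8,0],
    [0.8,10,0],
    [0.8,10,0],
    [0.4,5,0],
    [0.2,3,0],
    [0.1,1.5,0],
    [0.1,1,0],
    [0,0,0]
  ],
  "delta_rot": [
    [0,0,0],
    [0,0,0],
    [0,0,0],
    [0,0,0],
    [0,0,0],
    [0,0,0],
    [0,0,0],
    [0,0,0]
  ]
}}

```text
time_s: 33.3
eef_pos: [0.5798, -0.1308, 0.1795]
orientation: [[0.076, 0.005, -0.997], [0.992, 0.098, 0.076], [0.099, -0.995, 0.003]]
ft_force: [0.9, -0.7, 0.4]
opening: 0.0515
```

Call:
{"method": "play_rows", "body": {
  "translation": [
    [0.1,1,0],
    [0,0,0]
  ],
  "delta_rot": [
    [0,0,0],
    [0,0,0]
  ]
}}

```text
time_s: 33.5
eef_pos: [0.58, -0.1299, 0.1795]
orientation: [[0.076, 0.005, -0.997], [0.992, 0.098, 0.076], [0.099, -0.995, 0.003]]
ft_force: [0.1, -0.4, -0.2]
opening: 0.0512
```

Call:
{"method": "play_rows", "body": {
  "translation": [
    [0.1,1,0],
    [0,0,0]
  ],
  "delta_rot": [
    [0,0,0],
    [0,0,0]
  ]
}}

```text
time_s: 33.7
eef_pos: [0.58, -0.129, 0.1795]
orientation: [[0.076, 0.005, -0.997], [0.992, 0.098, 0.076], [0.098, -0.995, 0.003]]
ft_force: [0.9, -1.7, 0.2]
opening: 0.0514
```

Call:
{"method": "play_rows", "body": {
  "translation": [
    [0.1,1,0],
    [0,0,0]
  ],
  "delta_rot": [
    [0,0,0],
    [0,0,0]
  ]
}}

```text
time_s: 33.9
eef_pos: [0.5801, -0.1286, 0.1795]
orientation: [[0.076, 0.005, -0.997], [0.992, 0.097, 0.076], [0.097, -0.995, 0.003]]
ft_force: [-0.3, -6.4, -0.6]
opening: 0.0513
```

Call:
{"method": "play_rows", "body": {
  "translation": [
    [0,1,0],
    [0,0,0]
  ],
  "delta_rot": [
    [0,0,0],
    [0,0,0]
  ]
}}

```text
time_s: 34.1
eef_pos: [0.58, -0.1283, 0.1795]
orientation: [[0.076, 0.004, -0.997], [0.992, 0.096, 0.076], [0.097, -0.995, 0.003]]
ft_force: [-0.4, -11.9, -0.8]
opening: 0.0514
```

Call:
{"method": "play_rows", "body": {
  "translation": [
    [0,1,0],
    [0,0,0]
  ],
  "delta_rot": [
    [0,0,0],
    [0,0,0]
  ]
}}

```text
time_s: 34.3
eef_pos: [0.5798, -0.128, 0.1795]
orientation: [[0.076, 0.004, -0.997], [0.992, 0.096, 0.076], [0.096, -0.995, 0.003]]
ft_force: [-0.4, -15.7, -0.4]
opening: 0.0508
```

Tight again, at the same position as before. Back off, rise and look from above.

Call:
{"method": "play_rows", "body": {
  "translation": [
    [0,-3,0],
    [-0.5,-5,0],
    [-0.5,-7,0],
    [0,0,15],
    [0,0,25],
    [0,0,30],
    [0,0,30],
    [0,0,30],
    [0,0,30],
    [0,10,0],
    [2,30,0],
    [2,30,0],
    [2,30,0],
    [2,30,0],
    [2,25,0],
    [2,20,0],
    [0,0,0],
    [0,0,0],
    [0,0,0]
  ],
  "delta_rot": [
    [0,0,0],
    [0,0,0],
    [0,0,0],
    [0,0,0],
    [0,0,0],
    [0,0,0],
    [0,0,0],
    [0,0,0],
    [0,0,0],
    [-0.098,0.0075,0],
    [0,0,0],
    [0,0,0],
    [0,0,0],
    [0,0,0],
    [0,0,0],
    [0,0,0],
    [0,0,0],
    [0,0,0],
    [0,0,0]
  ]
}}

```text
time_s: 36.2
eef_pos: [0.591, 0.0338, 0.3401]
orientation: [[0.076, -0.002, -0.997], [0.997, 0.001, 0.076], [0.001, -1.0, 0.002]]
ft_force: [0.0, 0.1, -0.1]
opening: 0.0507
```

Run:
```python
from h import *
import pickle
s=r.read_state();m=r.camera_model('wrist');im=r.grab_frame('wrist')[:,:,::-1];sd=r.grab_frame('side')[:,:,::-1]
cv2.imwrite('pics/w8.png',im);pickle.dump(m,open('w8.pkl','wb'))
print(s['time_s'],s['eef_pos'],np.round(s['orientation'],4).tolist(),m['T'][:3,3])
a=cv2.resize(im[0:330,180:480],(545,600),interpolation=cv2.INTER_CUBIC)
b=cv2.resize(sd[190:360,200:380],(255,241),interpolation=cv2.INTER_CUBIC)
o=np.zeros((600,800,3),np.uint8);o[:,:545]=a;o[:241,545:]=b;cv2.imwrite('pics/w8c.png',o)
cv2.imwrite('pics/sd8.png',sd)
```

```text
36.2 [0.59096804 0.03378416 0.34009415] [[0.0764, -0.0021, -0.9971], [0.9971, 0.0008, 0.0764], [0.0006, -1.0, 0.0022]] [ 0.58496917 -0.03675797  0.3100791 ]
```

View pics/w8c.png

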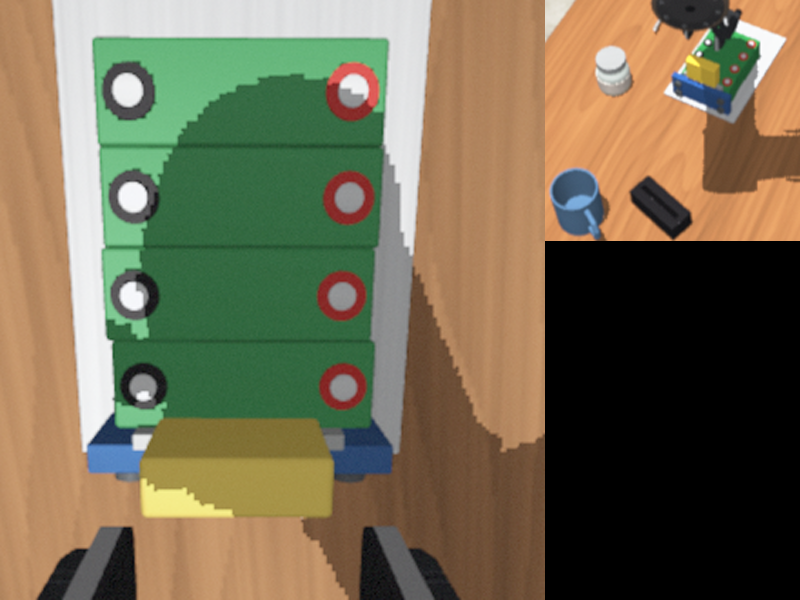

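Run:
```python
from h import *
import pickle
m=pickle.load(open('w8.pkl','rb'))
g=np.array([593.5,40.4]);t=.079;ex=np.array([np.cos(t),-np.sin(t)]);ey=np.array([np.sin(t),np.cos(t)])
H=lambda p,z:1000*hit(m,180+p[0]/1.8167,p[1]*.55,z)[:2]
tr=lambda c:np.round([(c-g)@ex,(c-g)@ey+110],1)
for a,b in(((143,386),(343,386)),((134,296),(342,296)),((133,197),(349,198)),((128,90),(352,91))):
    A=H(a,.059);B=H(b,.059);print(tr((A+B)/2),np.arctan2(*(A-B)[::-1])+t)
print('edges',tr(H((53,0),.006)),tr(H((83,452),.006)),tr(H((431,0),.006)),tr(H((399,452),.006)))
print('handle top',[tr(H(p,.1145)) for p in((142,474),(332,474),(142,517),(332,517))],'bottom',[tr(H(p,.0645)) for p in((164,419),(313,419))])
print('blade ends',[tr(H(p,.06)) for p in((132,440),(345,440))])
```

```text
[-1.4 86.2] 0.001945879364944475
[ 0.5 52.6] 0.0021694967932289477
[-0.6 18.6] -0.001975103627221711
[ -0.3 -15.5] -0.0014225892815632468
edges [ 74.1 -57.9] [ 74.5 129.5] [-75.4 -58.3] [-75.  129.3]
handle top [array([ 29.4, 101.9]), array([-29. , 101.8]), array([ 30. , 116.2]), array([-29.5, 116.1])] bottom [array([28.4, 97.7]), array([-27.8,  97.6])]
blade ends [array([ 41.6, 107.4]), array([-40.9, 107.2])]
```

```bash
python3 -c "
from rig import r
print(r.job_done(), r.read_state()['time_s'])"
```

```text
the job is handed in; nothing more can be done
the job is handed in; nothing more can be done
```

The gauge's blade stands in the gap, trapped upright between the end plate and the first cell. The four cells are pushed tight against it, and the job is handed in. The robot's clock read about 36 s when I handed in, with the gripper clear of everything.

**How it went:**
- I lowered the gauge, square and centred in the gap, until its blade met the tray floor. The tool stood at 243.9 mm against 244.2 mm expected, and the force rose there.
- I let go and pushed the row low on the last cell with both fingertips until the force rose from about 8 N to 20 N with no more travel.
- The cells had started up to 4 mm off the centre line. I nudged the last cell about 3 mm and the first cell about 3 mm sideways, then pushed the row tight again. It stopped at 16 N in the same place.

**Last check, from the wrist camera:**
- **Row:** the cell centres are at x = -1.4, +0.5, -0.6 and -0.3 mm, spaced 34 mm within about 0.5 mm, and turned less than 0.003 rad.
- **Position:** the first cell reads y = 86.2 mm against 87 expected. The tray's far edge reads about 0.6 mm short in the same picture, so most of this is measuring error.
- **Gauge:** it is within 0.5 mm of centre and upright.
- **Bystanders:** the jar and mug were where they should be in the last side view. I did not check the other bystanders in the final pictures; the arm stayed clear of them.

**What failed or disagreed:**
- My first try at nudging the first cell, with the tool tilted 0.35 rad, ran into the arm's reach. The tool stopped above the cell without touching anything, and I did it with less tilt.
- One reading of the handle's upper front edge was about 4 mm off (101.9 mm against about 97). I took it as a misread pixel, because the handle's lower front edge and upper rear edge fit.

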